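# Prop the last case open on its stay

## Task

Prop open the lid of the wooden case that holds the three small shoe lasts, so that they can air under it: first, while its lid still leans right back, flip its ball-ended stay up as far as it goes, then tip the lid forward so that it comes down and rests on the stay. The twin case beside it is empty and not the one meant.

Things in the scene. Friction and masses are not known exactly. Their poses are not given: they have to be found in the camera images.
- case: Plywood case with three small shoe lasts in it (its twin is empty), fixed, 210 (x) by 220 (y) by 100 (z) mm, walls 10 mm. Origin: centre of its underside; x points to its rear (lid hinge), away from the robot, z up. A partition 8 mm thick along y at x = -25 mm reaches z = 60 mm; the lasts stay below z = 75 mm, and below 45 mm where y is over 30 mm.
- lid (a joint): Angle of the case's lid (plywood, 350 g, 210 mm deep, 220 wide, 9 thick, 4 mm battens outside) about a line along y at case x = 105, z = 100 mm; rad: 0 shut, 1.57 upright, 1.83 leaning back on its stop, as at the start (free edge 303 mm high, 54 mm behind the hinge). Soft-close: short of upright it sinks by itself, to about 0.81 on the raised stay. Tipping it slowly takes under 3 N.
- stay (a joint): Angle of the case's stay (steel rod, 9 mm thick, ball at its end) about a line along x at case (-25, -80, 85) mm, inside the right wall; rad: 0 folded level above the partition, pointing to case +y; 1.66 raised, just past upright, on its stop; starts at 0 to 0.4. Stiff pivot: it stays where it is left; about 1.5 N at the ball moves it.
- stay_ball (a point): Centre of the black rubber ball, 24 mm diameter, at the end of the case's stay, 135 mm from its pivot; 85 mm above the bench when folded level, 219 mm when raised. Can be taken from above with the fingers closing along the case's x axis; it turns between the pads as it is carried round its arc.

How it is judged:
By the outcome, as a careful person would: the job done as asked, in the order asked, and still so for the second after the job is handed in, with the robot touching nothing.
It also fails if it takes over 54 s, if anything falls off the work surface, if the arm or the gripper's body presses on something with over 40 N, if the wrist force passes 120 N, or if a joint passes its speed limit or range.

## Robot

A 6-joint arm with a two-finger parallel gripper is mounted at the origin on the work surface. World frame = base frame: x ahead of the robot, y to its left, z up, the work surface at z = 0. Lengths are in m, angles in degrees, forces in N, time in s.
With the tool pointing down it reaches from about 0.4 to 0.825 m from the base axis. Payload 7 kg.
Tool frame: the origin (TCP) lies at the very end of the fingers, on their centre line; the grasp point (between the pads) lies 19 mm behind it (ctrl.grip_depth is the z of the grasp point in the tool frame, in m); z points along the fingers, y is the direction in which the jaws open and shut (so a half turn about z gives the same grasp; the last joint's range is limited). The gripper opens to 88 mm and grips with 3 to 60 N. Pads are 19 mm wide; open, the fingers measure 130 mm over their backs; the gripper's body (78 mm by 193 mm) begins 47 mm behind the grasp point.
Start: joints at [16.507, 20.546, 0.682, 0, -70.136, -16.507], TCP at [0.675, -0, 0.227] pointing down, gripper open.
Joint ranges: [-176.03, 176.03], [-82.01, 121.73], [-58.28, 71.71], [-173.87, 95.51], [-174.79, -0.11], [-173.66, 173.66]. Speed limits (degrees/s): [136.94, 136.94, 172.46, 180, 180, 180].

## Interface

Orientations are given as [roll, pitch, yaw] about the fixed x, y, z axes, in that order (R = Rz(yaw) Ry(pitch) Rx(roll)).
In Python, from plant import telemetry, snapshot, job, models, ctrl gives the robot as it stands.
- The arm moves only by the tool jog_arm, never from a script. Its argument "targets" is text: rows parted by semicolons, each of 7 numbers parted by spaces: the shift along the tool's x, y, z in m, then the turn, a rotation vector about the tool's x, y, z in degrees, then the gripper command: -1 is shut, 1 is fully open, values between are in proportion. A call has exactly 8 rows; each row is the pose to reach, as a shift and turn from the pose measured when the call began, along the tool's axes at that moment; what a row does not reach only later rows make up. A row lasts 1/8 s, in which the tool goes at most 62.5 mm and 10.7 degrees, less where a joint would pass 70% of its speed; a pose out of reach is approached as far as the arm can. A call with a gripper value outside its range is refused whole. The fingers move at their own pace and stop on an object; the grip force is fixed at half the most. Time passes only in rows, so rows that repeat a pose let the fingers close, or fill a call up. It gives the time, the measured TCP pose, the force and the opening at its end, in the units of the state.
- telemetry.get_obs(): the state, without advancing time (a new reading comes with each control period).
- snapshot(name): name is "scene" or "side" or "wrist"; returns a dict with "img" (400x640x3 uint8, red, green, blue), "range_z" (400x640 float32, m along the optical axis (not along the pixel's ray), 0 where there is no reading), "intrinsics" (3x3 intrinsics, pixels), "R" (3x3) and "t" (3): a world point X has camera coordinates R X + t. Camera axes: x right, y down, z forward; pixel columns grow to the right and rows downward; lengths in m; the calibration is good to about 2 mm. A picture is of the moment at which its call begins.
- job.close_job(): hands the job in, once; it reports no verdict.
Trained networks look in a picture, given as the dict that the camera call returned (one of the last four; its "shot" number tells which), for a name from the list of things; names that differ only in an ending like _2 or _b are one class to them, and where a whole thing is asked for, a point or a joint stands for the part that bears it (a point fixed in the world has none). Each returns a list of dicts, best first, with "conf" (0 to 1); they miss things now and then, are a little off and sometimes report something else, mostly with a low value. They report only what shows in the picture. A call takes as long as a camera call.
- models.cut_out(name, picture): "region" (400x640 bool, what is visible of it) and "uv" ([column, row] in pixels, amid what is visible of it).
- models.spot_point(name, picture): "uv" ([column, row] in pixels: a listed point, or the origin of a listed thing).
The state is a dict: "clock": time; "joint_pos": joint angles; "qvel": joint speeds; "tau": joint torques, N m; "tool_pos": TCP position; "orientation": TCP orientation; "force": force on the tool from outside, world axes, zero at the start; "moment": the same for the moment, N m; "opening": finger opening in m.
Only numpy, scipy, OpenCV 4.12 (cv2) and the standard library are available. Lean on these libraries where they do the work, as an engineer would, in place of code of your own. Each camera call takes 0.05 s, during which the arm holds its last target.

## Working session

There is one attempt and no reset: what is moved stays moved. The work goes in short steps, Python scripts to look and compute and a tool call to move; the robot and the scene stay as the last step left them, time stands still between calls to the robot, and variables do not carry over. Pictures are saved under pics/ and viewed, and the job is handed in when it is done.

Besides the shell and the picture viewer there is one more tool, called after "Request:" as name(argument=value, ...), one argument or row to a line, values as JSON. jog_arm: Moves the arm, as the interface text tells. Its arguments: {"type":"object","properties":{"targets":{"type":"string"}},"required":["targets"]}

```bash
mkdir -p pics; ls
cat > h.py <<'E'
import numpy as np, cv2
from plant import telemetry, snapshot, job, models, ctrl
def save(s,name,marks=()):
    im=s["img"][:,:,::-1].copy()
    for (u,v) in marks: cv2.circle(im,(int(u),int(v)),4,(0,0,255),1)
    cv2.imwrite("pics/"+name,im)
def world(s,u,v,z=None):
    u=float(u);v=float(v)
    if z is None: z=s["range_z"][int(round(v)),int(round(u))]
    K=s["intrinsics"]; c=np.array([(u-K[0,2])/K[0,0]*z,(v-K[1,2])/K[1,1]*z,z])
    return s["R"].T@(c-s["t"])
def cloud(s,mask=None):
    r=s["range_z"]; m=r>0
    if mask is not None: m&=mask
    v,u=np.nonzero(m); z=r[v,u];K=s["intrinsics"]
    c=np.stack([(u-K[0,2])/K[0,0]*z,(v-K[1,2])/K[1,1]*z,z],1)
    return (c-s["t"])@s["R"]
E
python3 - <<'E'
from h import *
o=telemetry.get_obs();print(o)
for n in ["scene","side"]:
    s=snapshot(n);
    print(n,s["R"].tolist(),s["t"].tolist())
    mk=[]
    for k in ["case","stay_ball"]:
        for d in models.spot_point(k,s): print(k,d["conf"],d["uv"],world(s,*d["uv"]));mk.append(d["uv"])
    for k in ["stay","lid","case"]:
        for d in models.cut_out(k,s): print(k,d["conf"],d["uv"],d["region"].sum(), world(s,*d["uv"]))
    save(s,n+"0.png",mk)
E
```

```text
pics
{'clock': 0.0, 'joint_pos': array([ 1.65064311e+01,  2.05913375e+01,  6.33471490e-01, -2.00366586e-02,
       -7.01350389e+01, -1.65075455e+01]), 'qvel': array([-0.00242915,  0.02342981,  0.02903402, -0.1054619 , -0.03608136,
        0.03365124]), 'tau': array([-8.00930356e-04, -5.82726967e+01,  2.93058443e+01,  6.99745238e+00,
        6.93249181e-03, -2.06530804e-04]), 'tool_pos': array([ 6.74512253e-01, -3.25732987e-05,  2.25621750e-01]), 'orientation': array([ 1.79905572e+02, -8.34136514e-03, -9.00079313e+01]), 'force': array([-0.21476856,  0.37573465,  0.1002432 ]), 'moment': array([ 0.04883531, -0.00499432, -0.02880799]), 'opening': 0.08749556024400913}
scene [[0.6313281899951527, 0.775216336782419, 0.02154872857251343], [0.558040628224528, -0.4348163801494891, -0.7067710893949111], [-0.5385307547097181, 0.45822957863863667, -0.7071140498479995]] [-0.3200806273041165, -0.23170953042259568, 1.1611171373127753]
case 0.94 [379.0, 185.8] [0.52382236 0.13650206 0.05174048]
lid 0.66 [466.9, 113.5] 1159 [0.64819647 0.18415412 0.2805969 ]
case 0.75 [382.8, 180.2] 5973 [0.51876082 0.15246497 0.05567453]
side [[0.9728103340580806, -0.23093924369293245, -0.017524830165847702], [-0.15760943313524395, -0.6046698072360756, -0.7807263866450742], [0.16970362558470128, 0.7622607755483837, -0.624627240459287]] [-0.4948549492935297, 0.1534695824375923, 0.9778548984680031]
case 0.79 [291.5, 185.4] [0.46583696 0.06146268 0.09587676]
stay_ball 0.67 [272.8, 136.1] [0.45058921 0.20747063 0.14059896]
stay 0.53 [279.4, 144.9] 225 [0.46159618 0.18267741 0.12905391]
lid 0.87 [340.6, 106.7] 3793 [0.61576606 0.19771964 0.20085374]
case 0.64 [316.4, 153.4] 11948 [0.56703943 0.25328117 0.0430729 ]
```

View pics/scene0.png

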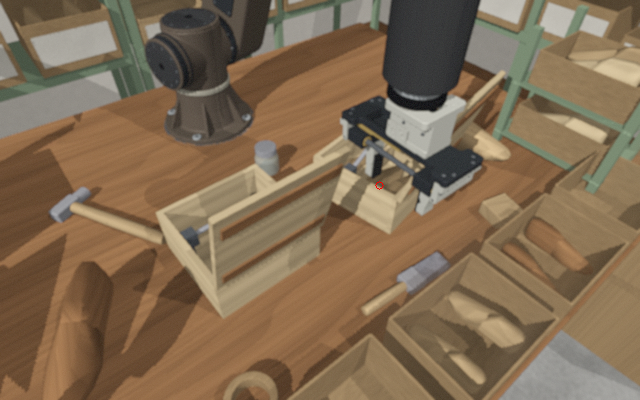

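View pics/side0.png

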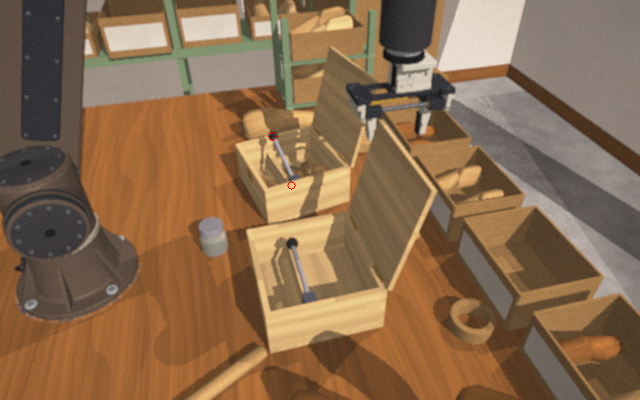

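Run:
```python
from h import *
s=snapshot("side"); 
im=s["img"][30:230,200:460,::-1]; cv2.imwrite("pics/zoom.png",cv2.resize(im,None,fx=3,fy=3,interpolation=cv2.INTER_CUBIC))
P=cloud(s)
# case top rim points z ~0.1
m=(abs(P[:,2]-0.1)<0.004)&(P[:,0]>0.3)&(P[:,0]<0.85)&(P[:,1]>-0.4)&(P[:,1]<0.5)
Q=P[m]
img=np.zeros((600,600,3),np.uint8)
img[:]=20
for x,y,z in Q:
    c=int((x-0.3)/0.6*600); r=int((0.45-y)/0.8*600)
    if 0<=c<600 and 0<=r<600: img[r,c]=(255,255,255)
cv2.imwrite("pics/rim.png",img)
d=models.spot_point("stay_ball",s)[0]; print(d)
u,v=map(int,d["uv"]); print(s["range_z"][v-6:v+7:2,u-6:u+7:2].round(3))
print(s["img"][v-4:v+5:2,u-4:u+5:2].tolist())
```

```text
{'uv': [272.7, 137.9], 'conf': 0.66}
[[1.36  1.359 1.364 1.129 1.129 1.366 1.37 ]
 [1.359 1.363 1.124 1.126 1.125 1.131 1.21 ]
 [1.359 1.129 1.126 1.125 1.124 1.124 1.206]
 [1.198 1.134 1.126 1.123 1.123 1.126 1.209]
 [1.203 1.2   1.132 1.127 1.123 1.128 1.21 ]
 [1.198 1.203 1.207 1.211 1.122 1.123 1.217]
 [1.202 1.202 1.207 1.215 1.212 1.119 1.122]]
[[[159, 121, 79], [66, 53, 42], [50, 47, 51], [54, 53, 45], [77, 61, 50]], [[118, 92, 62], [37, 30, 36], [40, 38, 39], [44, 43, 41], [61, 49, 47]], [[164, 135, 92], [41, 39, 37], [44, 41, 39], [73, 72, 69], [71, 61, 65]], [[224, 178, 123], [114, 95, 62], [69, 61, 62], [147, 140, 144], [156, 145, 147]], [[237, 202, 140], [232, 191, 131], [197, 160, 110], [149, 139, 140], [188, 181, 184]]]
```

View pics/zoom.png

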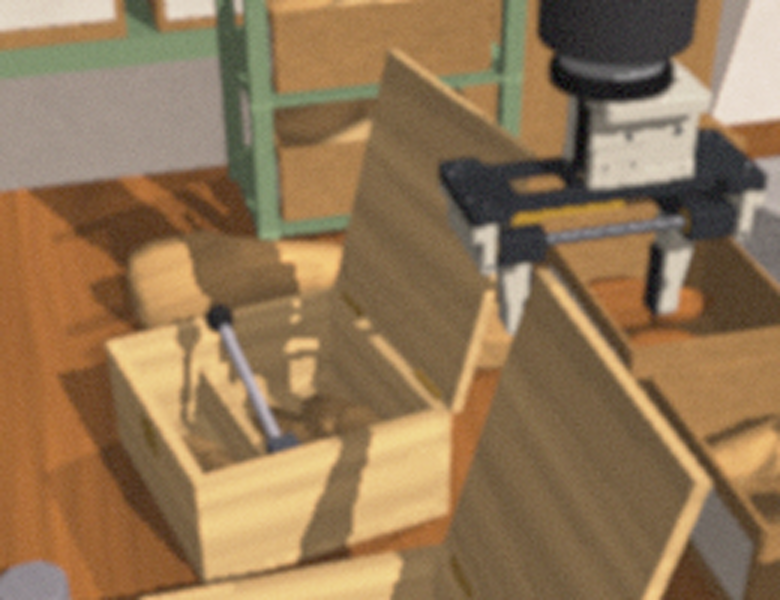

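View pics/rim.png

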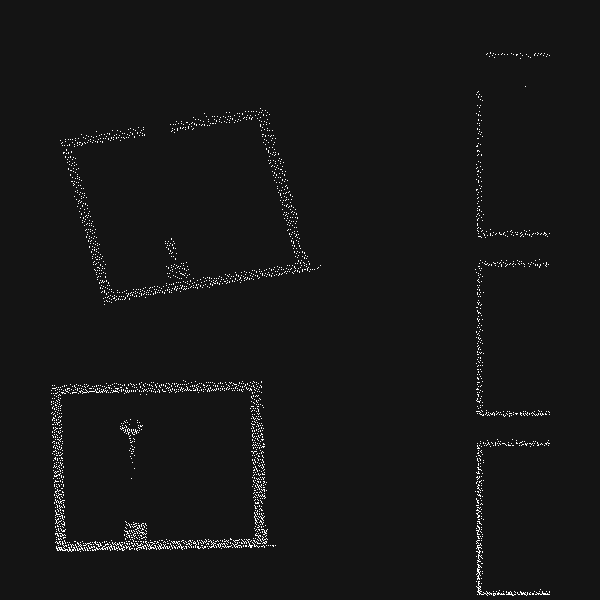

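```bash
cat >> h.py <<'E'
from scipy.optimize import least_squares
def fitcase(s,x0=(0.485,0.175,0.22)):
    P=cloud(s); P=P[(P[:,2]>0.092)&(P[:,2]<0.108)]
    def loc(p,Q):
        c,sn=np.cos(p[2]),np.sin(p[2]); d=Q[:,:2]-np.array(p[:2]); return np.stack([d@[c,sn],d@[-sn,c]],1)
    p=np.array(x0)
    for tol in (0.03,0.015,0.008,0.008):
        L=loc(p,P)
        def res(p,Q):
            L=loc(p,Q); d=np.stack([L[:,0]-.1,L[:,0]+.1,L[:,1]-.105,L[:,1]+.105],1)
            return np.abs(d).min(1) 
        dist=np.maximum(np.abs(L[:,0])-.1,np.abs(L[:,1])-.105)
        Q=P[np.abs(dist)<tol]
        p=least_squares(lambda p:np.maximum(np.abs(loc(p,Q)[:,0])-.1,np.abs(loc(p,Q)[:,1])-.105),p,loss='soft_l1',f_scale=.003).x
    return p,len(Q),np.sqrt(np.mean(res(p,Q)**2))
def c2w(p,X):
    c,s=np.cos(p[2]),np.sin(p[2]); X=np.asarray(X,float); return np.array([p[0]+c*X[0]-s*X[1],p[1]+s*X[0]+c*X[1],X[2]])
E
python3 - <<'E'
from h import *
s=snapshot("side"); p,n,r=fitcase(s); print(p,np.degrees(p[2]),n,r)
d=models.spot_point("stay_ball",s)[0]; u,v=d["uv"]; 
for z in [1.123+.011]: B=world(s,u,v,z); print("ball",B)
c,sn=np.cos(p[2]),np.sin(p[2]); e=B[:2]-p[:2]; print("local",c*e[0]+sn*e[1],-sn*e[0]+c*e[1],B[2])
for th in [0,.1,.2,.3,.4,.5]:
    X=c2w(p,[-.025,-.08+.135*np.cos(th),.085+.135*np.sin(th)]); cc=s["R"]@X+s["t"]; q=s["intrinsics"]@cc; print(th,X,q[:2]/q[2],cc[2])
# lid angle
r=models.cut_out("lid",s)
for k in r:
    Q=cloud(s,k["region"]); L0=(Q[:,:2]-p[:2])@[c,sn]; print(k["conf"],np.median(np.degrees(np.arctan2(Q[:,2]-.1,.105-L0))), L0.max(),Q[:,2].max())
E
```

```text
[0.48524613 0.17397228 0.20482424] 11.73556444046676 1476 0.0035962330153143035
ball [0.45022696 0.21448072 0.13408043]
local -0.02604794234907478 0.046784409327910906 0.13408042963104502
0 [0.44958198 0.22273773 0.085     ] [273.14396586 152.35237949] 1.1708415095375835
0.1 [0.44971916 0.22207739 0.09847751] [272.82558635 147.89835055] 1.1619430172772789
0.2 [0.45012932 0.22010297 0.11182036] [272.70077239 143.68135812] 1.1521732926069272
0.3 [0.45080837 0.21683419 0.12489523] [272.77547106 139.74105789] 1.141629951385993
0.4 [0.45174952 0.21230372 0.13757148] [273.05463196 136.11757142] 1.1304183391947904
0.5 [0.45294336 0.20655683 0.14972245] [273.54200801 132.85121009] 1.1186504787562677
0.95 105.08967147083067 0.5429580483046406 0.3374704762286725
```

Request:
jog_arm(
  targets="0 0 -0.05 0 0 0 0.3; 0 0 -0.1 0 0 0 0.3; 0 0 -0.14 0 0 0 0.3; -0.04 0.045 -0.14 0 0 -3 0.3; -0.085 0.09 -0.14 0 0 -6 0.3; -0.13 0.135 -0.14 0 0 -9 0.3; -0.17 0.18 -0.14 0 0 -11.7 0.3; -0.214 0.223 -0.14 0 0 -11.7 0.3",
)

```text
clock: 1.85
tool_pos: [0.4503, 0.2149, 0.367]
orientation: [-179.9, 0.0, -78.3]
force: [0.8, 1.3, 0.0]
opening: 0.0569
```

Run:
```python
from h import *
o=telemetry.get_obs();print(o["clock"],o["tool_pos"],o["orientation"],o["joint_pos"],ctrl.grip_depth)
for n in ["scene","wrist","side"]:
    s=snapshot(n); p=fitcase(s); print(n,p)
    d=models.spot_point("stay_ball",s); mk=[]
    for k in d:
        u,v=k["uv"]; mk.append((u,v)); z=np.median(s["range_z"][int(v)-2:int(v)+3,int(u)-2:int(u)+3]); print(k["conf"],k["uv"],world(s,u,v,z+.011))
    save(s,n+"1.png",mk)
```

```text
1.85 [0.45032385 0.21485007 0.36697558] [-1.79947708e+02  3.76969182e-02 -7.82741531e+01] [ 4.81133192e+01 -8.90438648e-03 -6.87037288e+00  6.79971545e-04
 -8.30740717e+01 -3.63875711e+01] -0.0188
scene (array([0.48600449, 0.17453575, 0.20141467]), 1164, np.float64(0.0032520849704722648))
0.71 [383.6, 126.1] [0.4468181  0.21347556 0.13220003]
wrist (array([0.48500763, 0.17912113, 0.20225448]), 6146, np.float64(0.003539462088374727))
0.64 [314.3, 169.3] [0.4535048  0.21848568 0.13656242]
side (array([0.48529399, 0.17394171, 0.20358362]), 1473, np.float64(0.0035776145942602072))
0.73 [270.3, 137.0] [0.44572901 0.21980269 0.13168786]
```

View pics/scene1.png

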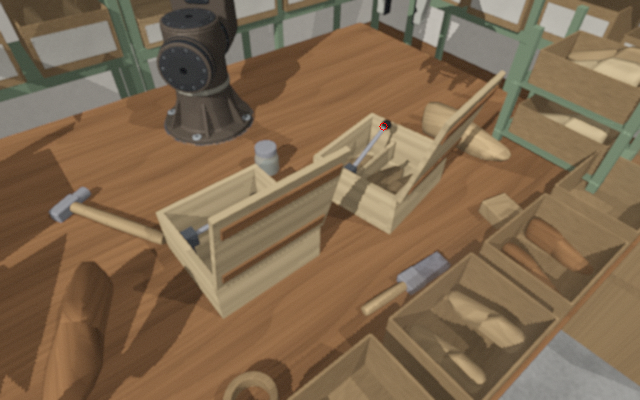

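View pics/wrist1.png

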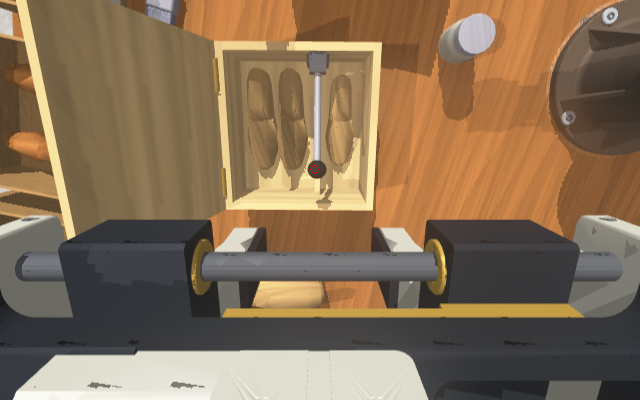

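Request:
jog_arm(
  targets="0 0 0.05 0 0 0 0.3; 0 0 0.1 0 0 0 0.3; 0 0 0.14 0 0 0 0.3; 0 0 0.17 0 0 0 0.3; 0 -0.001 0.2 0 0 0 0.3; 0 -0.001 0.2 0 0 0 0.3; 0 -0.001 0.2 0 0 0 0.3; 0 -0.001 0.2 0 0 0 0.3",
)

```text
clock: 3.15
tool_pos: [0.4542, 0.2142, 0.168]
orientation: [-179.9, 0.1, -78.3]
force: [0.3, 1.1, 0.7]
opening: 0.0566
```

Run:
```python
from h import *
for n in ["scene","wrist","side"]:
    s=snapshot(n)
    d=models.spot_point("stay_ball",s); mk=[]
    for k in d:
        u,v=k["uv"]; mk.append((u,v)); z=np.median(s["range_z"][int(v)-2:int(v)+3,int(u)-2:int(u)+3]); print(n,k["conf"],k["uv"],world(s,u,v,z+.011))
    im=s["img"][:,:,::-1]
    if n!="wrist": im=cv2.resize(im[40:240,200:480],None,fx=2.8,fy=2.8,interpolation=cv2.INTER_CUBIC)
    cv2.imwrite(f"pics/{n}2.png",im)
```

```text
scene 0.83 [384.9, 125.7] [0.44933234 0.21469569 0.13413075]
wrist 0.93 [318.7, 230.5] [0.45223386 0.21894899 0.13708259]
side 0.47 [272.2, 137.7] [0.4497412  0.21581824 0.13141417]
```

View pics/side2.png

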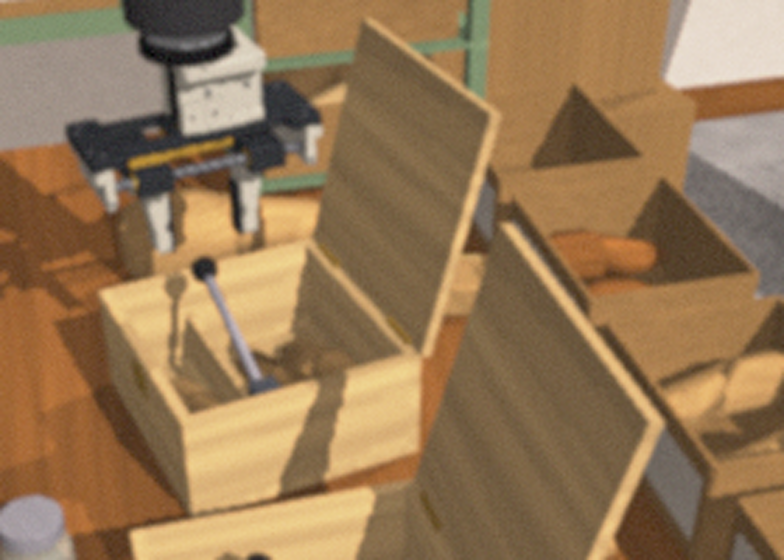

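View pics/scene2.png

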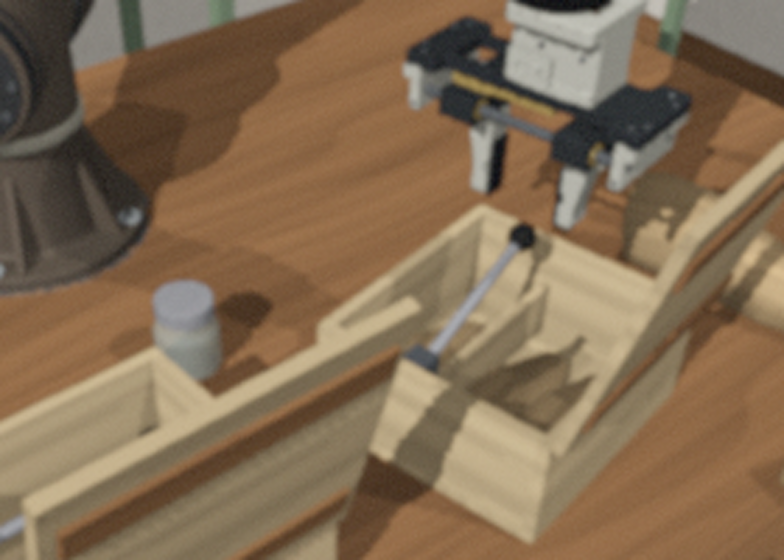

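View pics/wrist2.png

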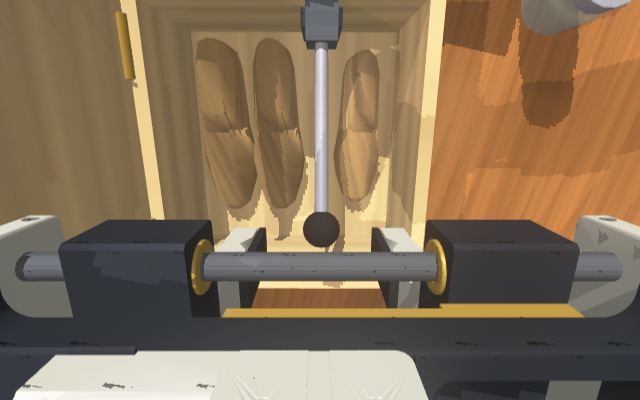

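Request:
jog_arm(
  targets="-0.003 0.002 0.015 0 0 0 0.3; -0.003 0.002 0.03 0 0 0 0.3; -0.003 0.002 0.045 0 0 0 0.3; -0.003 0.002 0.052 0 0 0 0.3; -0.003 0.002 0.052 0 0 0 0.3; -0.003 0.002 0.052 0 0 0 0; -0.003 0.002 0.052 0 0 0 -0.3; -0.003 0.002 0.052 0 0 0 -0.3",
)

```text
clock: 4.45
tool_pos: [0.451, 0.2168, 0.1155]
orientation: [-179.9, 0.0, -78.3]
force: [-0.5, 0.1, -0.7]
opening: 0.0337
```

Run:
```python
from h import *
for n in ["scene","side"]:
    s=snapshot(n)
    im=s["img"][:,:,::-1]
    if n!="wrist": im=cv2.resize(im[90:190,220:420],None,fx=4,fy=4,interpolation=cv2.INTER_CUBIC)
    cv2.imwrite(f"pics/{n}3.png",im)
```

```text
(no output)
```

View pics/side3.png

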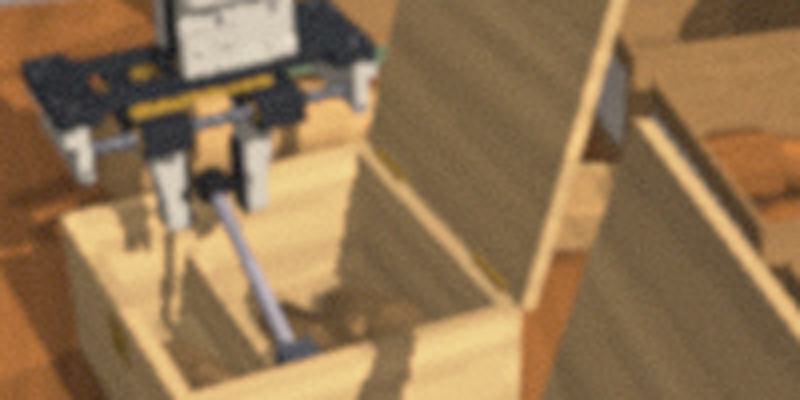

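View pics/scene3.png

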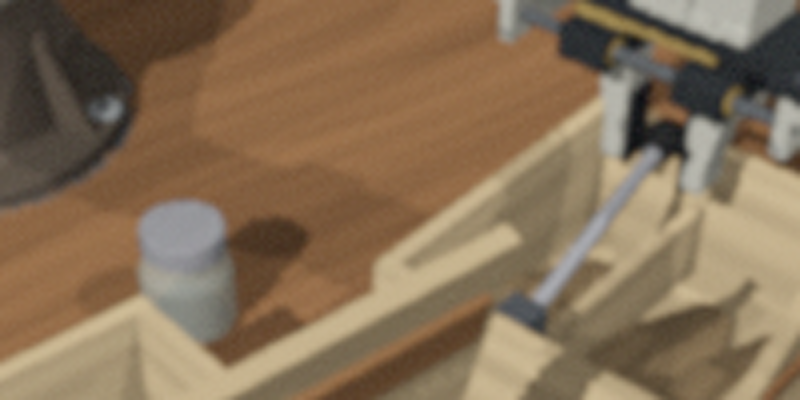

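Request:
jog_arm(
  targets="0 0 0 0 0 0 -0.5; 0 0 0 0 0 0 -0.6; 0 0 0 0 0 0 -1; 0 0 0 0 0 0 -1; 0 0 0 0 0 0 -1; 0 0 0 0 0 0 -1; 0 0 0 0 0 0 -1; 0 0 0 0 0 0 -1",
)

```text
clock: 5.55
tool_pos: [0.4515, 0.2169, 0.1156]
orientation: [-179.9, 0.0, -78.3]
force: [5.1, -1.7, -1.2]
opening: 0.0226
```

Run:
```python
from h import *
o=telemetry.get_obs();print(o["clock"],o["tool_pos"],o["orientation"],o["opening"],o["force"])
t0=.37
for t in np.linspace(.37,1.72,13):
    print(round(t,2), "tool x %.4f z %.4f"%(-.135*(np.cos(t)-np.cos(t0)), -.135*(np.sin(t)-np.sin(t0))))
```

```text
5.55 [0.45153649 0.21692416 0.11560395] [-1.79864487e+02  4.78185605e-02 -7.82863461e+01] 0.022568854425704606 [ 5.08448181 -1.67956795 -1.17467327]
0.37 tool x -0.0000 z -0.0000
0.48 tool x 0.0063 z -0.0138
0.6 tool x 0.0141 z -0.0269
0.71 tool x 0.0233 z -0.0389
0.82 tool x 0.0338 z -0.0499
0.93 tool x 0.0454 z -0.0596
1.04 tool x 0.0581 z -0.0679
1.16 tool x 0.0716 z -0.0748
1.27 tool x 0.0859 z -0.0801
1.38 tool x 0.1006 z -0.0838
1.5 tool x 0.1156 z -0.0858
1.61 tool x 0.1308 z -0.0861
1.72 tool x 0.1459 z -0.0847
```

Request:
jog_arm(
  targets="0.003 0 -0.007 0 0 0 -1; 0.006 0 -0.014 0 0 0 -1; 0.01 0 -0.02 0 0 0 -1; 0.014 0 -0.027 0 0 0 -1; 0.0185 0 -0.033 0 0 0 -1; 0.023 0 -0.039 0 0 0 -1; 0.028 0 -0.044 0 0 0 -1; 0.034 0 -0.05 0 0 0 -1",
)

```text
clock: 6.55
tool_pos: [0.4584, 0.1834, 0.166]
orientation: [-179.9, 0.1, -78.3]
force: [5.3, -0.4, -3.4]
opening: 0.022
```

Run:
```python
from h import *
o=telemetry.get_obs();print(o["clock"],o["tool_pos"],o["orientation"],o["opening"],o["force"])
s=snapshot("side")
im=s["img"][:,:,::-1]
im=cv2.resize(im[70:190,220:420],None,fx=4,fy=4,interpolation=cv2.INTER_CUBIC)
cv2.imwrite(f"pics/side4.png",im)
```

```text
6.55 [0.4584442  0.18340779 0.16596508] [-1.79850728e+02  6.30285056e-02 -7.82771173e+01] 0.02203240277876913 [ 5.29388308 -0.37437382 -3.36608065]
```

View pics/side4.png

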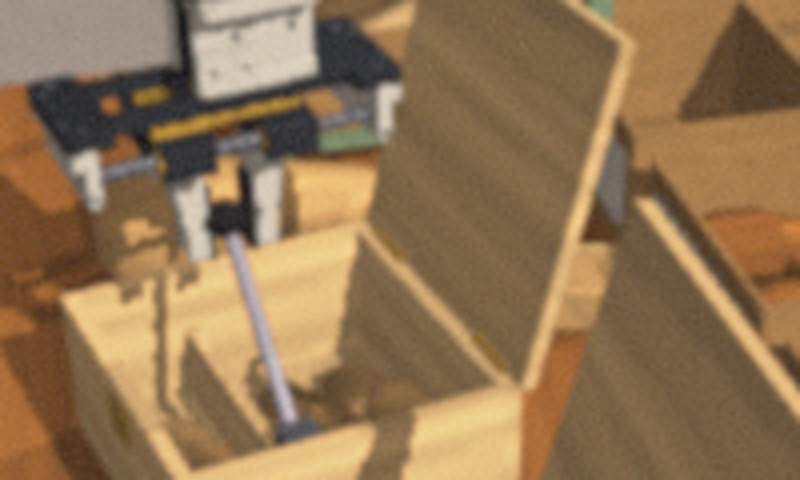

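Request:
jog_arm(
  targets="0.011 0 -0.0095 0 0 0 -1; 0.022 0 -0.017 0 0 0 -1; 0.035 0 -0.0235 0 0 0 -1; 0.048 0 -0.029 0 0 0 -1; 0.061 0 -0.0325 0 0 0 -1; 0.074 0 -0.035 0 0 0 -1; 0.087 0 -0.036 0 0 0 -1; 0.097 0 -0.036 0 0 0 -1",
)

```text
clock: 7.6
tool_pos: [0.4784, 0.0869, 0.2027]
orientation: [-179.8, 0.0, -78.3]
force: [1.9, 1.3, 1.3]
opening: 0.0222
```

Request:
jog_arm(
  targets="0.004 0 0 0 0 0 -1; 0.008 0 0 0 0 0 -1; 0.01 0 0.001 0 0 0 -1; 0.012 0 0.001 0 0 0 -1; 0.014 0 0.001 0 0 0 -1; 0.014 0 0.001 0 0 0 -1; 0.014 0 0.001 0 0 0 -1; 0.014 0 0.001 0 0 0 -1",
)

```text
clock: 8.6
tool_pos: [0.4808, 0.0767, 0.2018]
orientation: [-179.8, 0.4, -78.3]
force: [-7.4, 18.4, 4.7]
opening: 0.0222
```

Run:
```python
from h import *
o=telemetry.get_obs();print(o["clock"],o["tool_pos"],o["orientation"],o["opening"],o["force"])
p=(.4855,.1755,.203); print("raised ball",c2w(p,[-.025,-.08+.135*np.cos(1.66),.085+.135*np.sin(1.66)]))
for n in ["side","scene"]:
    s=snapshot(n)
    im=s["img"][:,:,::-1]
    im=cv2.resize(im[50:190,220:420],None,fx=4,fy=4,interpolation=cv2.INTER_CUBIC)
    cv2.imwrite(f"pics/{n}5.png",im)
```

```text
8.6 [0.48075599 0.07672073 0.20182486] [-179.7594361     0.36342252  -78.25960286] 0.022195243934748022 [-7.36325973 18.44655623  4.74526995]
raised ball [0.47956669 0.08032291 0.21946324]
```

View pics/side5.png

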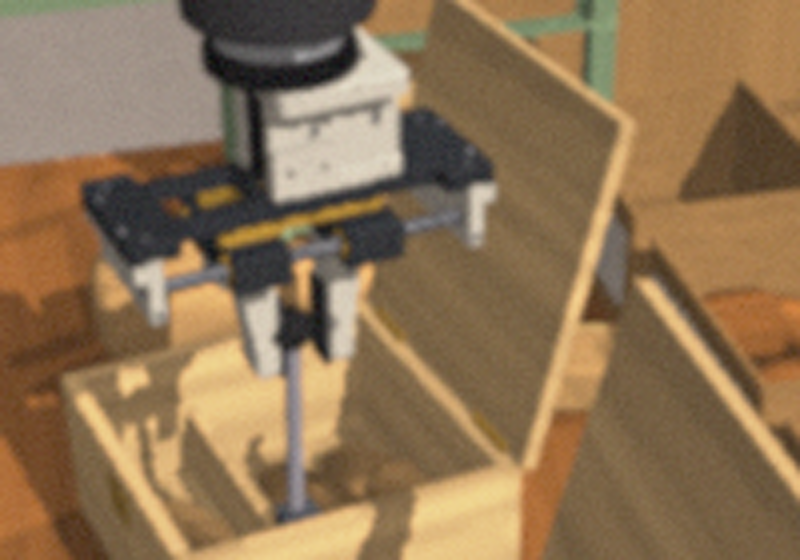

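View pics/scene5.png

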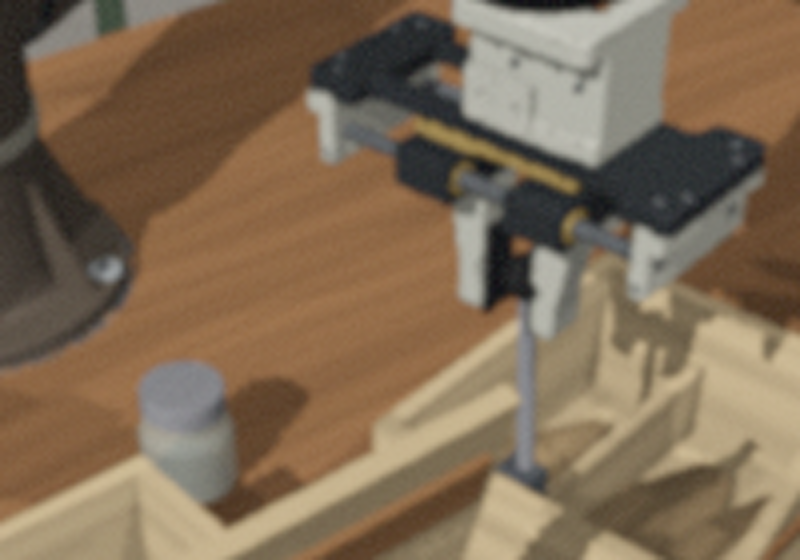

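Request:
jog_arm(
  targets="0 0 0 0 0 0 -0.2; 0 0 0 0 0 0 0.2; 0 0 0 0 0 0 0.3; 0 0 0 0 0 0 0.3; 0 0 -0.03 0 0 0 0.3; 0 0 -0.07 0 0 0 0.3; 0 0 -0.12 0 0 0 0.3; 0 0 -0.17 0 0 0 0.3",
)

```text
clock: 9.7
tool_pos: [0.48, 0.075, 0.3733]
orientation: [-179.8, 0.3, -78.3]
force: [0.4, -0.3, -0.1]
opening: 0.0573
```

Run:
```python
from h import *
o=telemetry.get_obs();print(o["clock"],o["tool_pos"],o["orientation"],o["opening"],o["force"])
p=(.4855,.1755,.203); 
for n in ["side","scene","wrist"]:
    s=snapshot(n)
    for t in (1.45,1.57,1.66):
        X=c2w(p,[-.025,-.08+.135*np.cos(t),.085+.135*np.sin(t)]); q=s["intrinsics"]@(s["R"]@X+s["t"]); print(n,t,q[:2]/q[2],X)
    for k in models.spot_point("stay_ball",s):
        u,v=k["uv"]; z=np.median(s["range_z"][int(v)-2:int(v)+3,int(u)-2:int(u)+3]); print(n,k["conf"],k["uv"],world(s,u,v,z+.011))
    im=s["img"][:,:,::-1]
    if n!="wrist":im=cv2.resize(im[50:190,220:420],None,fx=4,fy=4,interpolation=cv2.INTER_CUBIC)
    cv2.imwrite(f"pics/{n}6.png",im)
    for k in models.cut_out("lid",s):
        Q=cloud(s,k["region"]); print("lid",k["conf"],k["uv"],Q.min(0),Q.max(0))
```

```text
9.7 [0.47995945 0.07503516 0.37334498] [-179.77771689    0.34686169  -78.28035556] 0.057255876335610925 [ 0.38878406 -0.31529994 -0.14869955]
side 1.45 [288.08534813 126.21401424] [0.47386229 0.10803632 0.21901625]
side 1.57 [290.94430818 129.23162251] [0.47712036 0.09220779 0.21999996]
side 1.66 [293.16760225 132.07605189] [0.47956669 0.08032291 0.21946324]
side 0.7 [293.8, 130.1] [0.48166734 0.08345771 0.22212884]
lid 0.73 [346.1, 103.8] [ 0.56765042  0.08897549 -0.00550811] [0.88737284 0.87324934 0.30560515]
scene 1.45 [360.03777032 114.0904231 ] [0.47386229 0.10803632 0.21901625]
scene 1.57 [355.10009188 117.2280605 ] [0.47712036 0.09220779 0.21999996]
scene 1.66 [351.2672722  120.20845943] [0.47956669 0.08032291 0.21946324]
scene 0.88 [351.6, 119.7] [0.47880929 0.08182889 0.21957787]
wrist 1.45 [317.433219   213.04553361] [0.47386229 0.10803632 0.21901625]
wrist 1.57 [317.439841   198.44028458] [0.47712036 0.09220779 0.21999996]
wrist 1.66 [317.45081716 186.86762898] [0.47956669 0.08032291 0.21946324]
wrist 0.91 [317.4, 191.0] [0.47880133 0.08425173 0.22086384]
lid 0.56 [162.3, 197.2] [ 0.51684167  0.04432148 -0.00300018] [0.89724878 0.28700847 0.45494456]
```

View pics/side6.png

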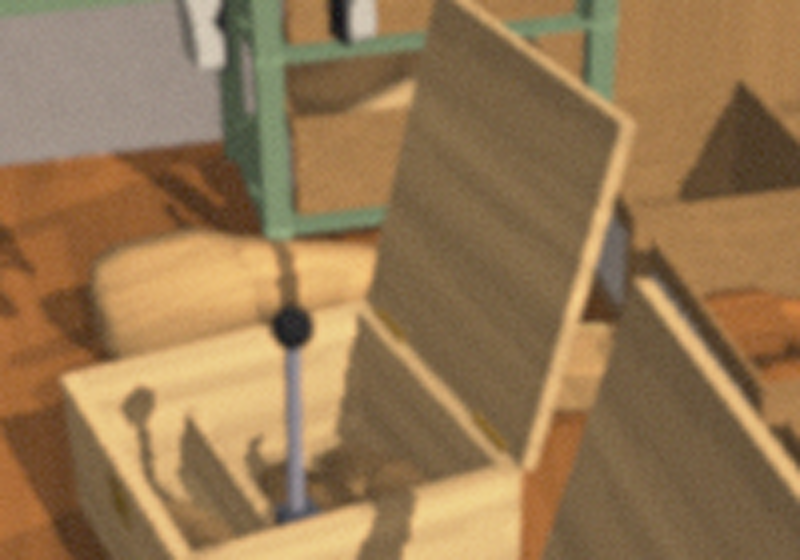

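View pics/scene6.png

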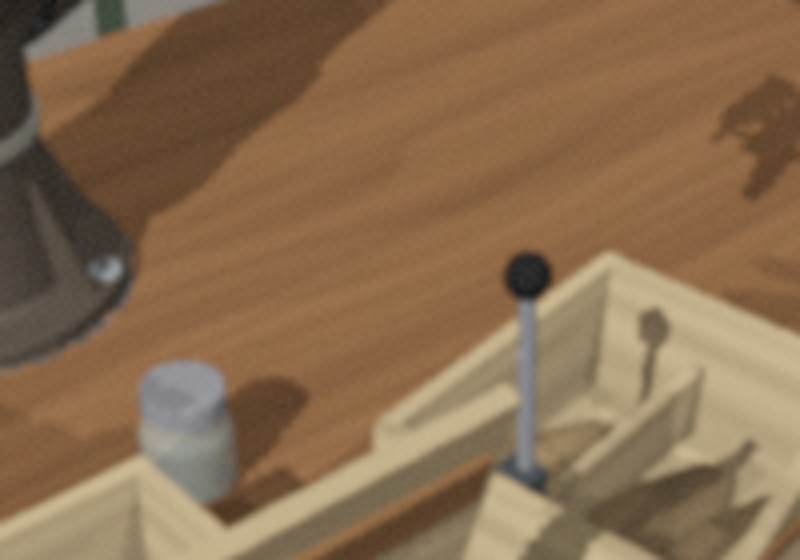

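Request:
jog_arm(
  targets="-0.01 -0.03 -0.01 0 0 0 -0.5; -0.022 -0.07 -0.01 0 0 0 -1; -0.035 -0.11 -0.01 0 0 0 -1; -0.048 -0.15 -0.01 0 0 0 -1; -0.06 -0.19 -0.01 0 0 0 -1; -0.07 -0.22 -0.01 0 0 0 -1; -0.077 -0.241 0 0 0 0 -1; -0.077 -0.241 0 0 0 0 -1",
)

```text
clock: 11.15
tool_pos: [0.7007, 0.2003, 0.3677]
orientation: [179.8, 0.3, -78.3]
force: [0.0, -0.2, -0.3]
opening: 0.0005
```

Run:
```python
from h import *
o=telemetry.get_obs();print(o["clock"],o["tool_pos"],o["orientation"],o["opening"],o["force"],o["joint_pos"])
p=(.4855,.1755,.203); c,sn=np.cos(p[2]),np.sin(p[2])
d=o["tool_pos"][:2]-np.array(p[:2]); print("local",c*d[0]+sn*d[1],-sn*d[0]+c*d[1])
for n in ["side","scene"]:
    s=snapshot(n)
    save(s,n+"7.png")
    P=cloud(s); D=P[:,:2]-p[:2]; lx=D@[c,sn]; ly=D@[-sn,c]
    m=(abs(ly)<.105)&(lx>.1)&(lx<.2)&(P[:,2]>.12)&(P[:,2]<.33)
    for z in np.arange(.14,.34,.02):
        k=m&(abs(P[:,2]-z)<.01); print(n,round(z,2),k.sum(),lx[k].min().round(3) if k.any() else "",lx[k].max().round(3) if k.any() else "")
```

```text
11.15 [0.70067253 0.2003275  0.36770185] [179.81906292   0.25314778 -78.2590797 ] 0.0004863242856813199 [ 0.01447597 -0.18784507 -0.28238061] [ 31.05434443  23.5724389   23.14453379  -0.2987484  -89.65913075
 -19.31102017]
local 0.2157596471717632 -0.019062939245276227
side 0.14 366 0.111 0.126
side 0.16 391 0.116 0.126
side 0.18 391 0.121 0.131
side 0.2 421 0.125 0.143
side 0.22 416 0.132 0.141
side 0.24 433 0.137 0.147
side 0.26 444 0.141 0.153
side 0.28 457 0.148 0.158
side 0.3 428 0.153 0.168
side 0.32 0  
scene 0.14 264 0.116 0.128
scene 0.16 105 0.126 0.13
scene 0.18 127 0.131 0.136
scene 0.2 132 0.136 0.141
scene 0.22 146 0.141 0.147
scene 0.24 44 0.146 0.151
scene 0.26 151 0.152 0.161
scene 0.28 335 0.158 0.164
scene 0.3 500 0.156 0.166
scene 0.32 0
```

View pics/side7.png

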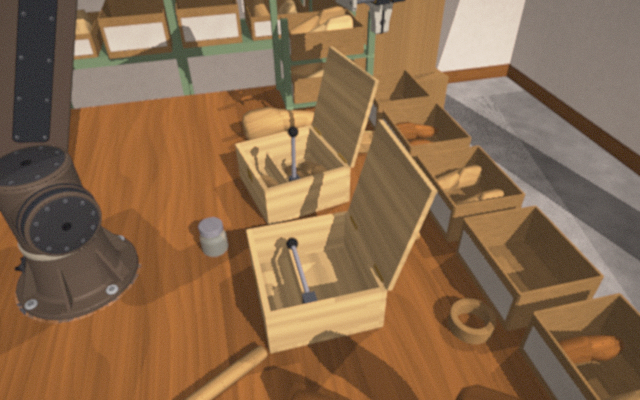

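View pics/scene7.png

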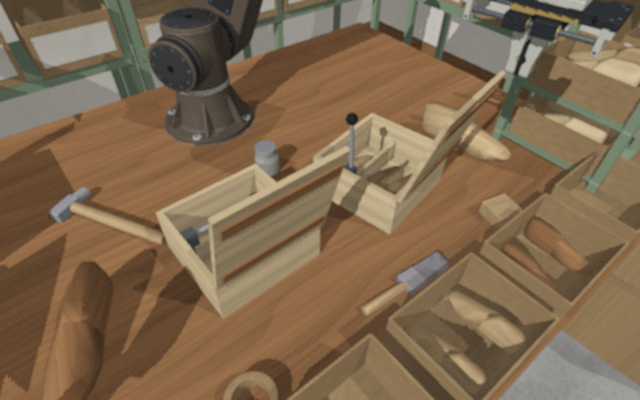

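Request:
jog_arm(
  targets="0 0 0.03 0 0 0 -1; 0 0 0.06 0 0 0 -1; 0 0 0.085 0 0 0 -1; 0 0 0.095 0 0 0 -1; 0 0 0.095 0 0 0 -1; 0 0 0.095 0 0 0 -1; 0 0.004 0.095 0 0 0 -1; 0 0.008 0.095 0 0 0 -1",
)

```text
clock: 12.25
tool_pos: [0.6921, 0.1984, 0.2762]
orientation: [-179.9, 0.3, -78.3]
force: [0.3, 0.7, 0.3]
opening: 0.0003
```

Run:
```python
from h import *
o=telemetry.get_obs();print(o["clock"],o["tool_pos"],o["orientation"],o["opening"],o["force"])
p=(.4855,.1755,.203); c,sn=np.cos(p[2]),np.sin(p[2])
d=o["tool_pos"][:2]-np.array(p[:2]); print("local",c*d[0]+sn*d[1],-sn*d[0]+c*d[1])
s=snapshot("scene"); cv2.imwrite("pics/scene8.png",cv2.resize(s["img"][40:200,380:620,::-1],None,fx=3.3,fy=3.3,interpolation=cv2.INTER_CUBIC))
```

```text
12.25 [0.69206202 0.19837362 0.27622004] [-179.93149948    0.29426233  -78.26744524] 0.00028032852981425816 [0.3147015  0.70745714 0.28205814]
local 0.2069320284631938 -0.01924074892048986
```

View pics/scene8.png

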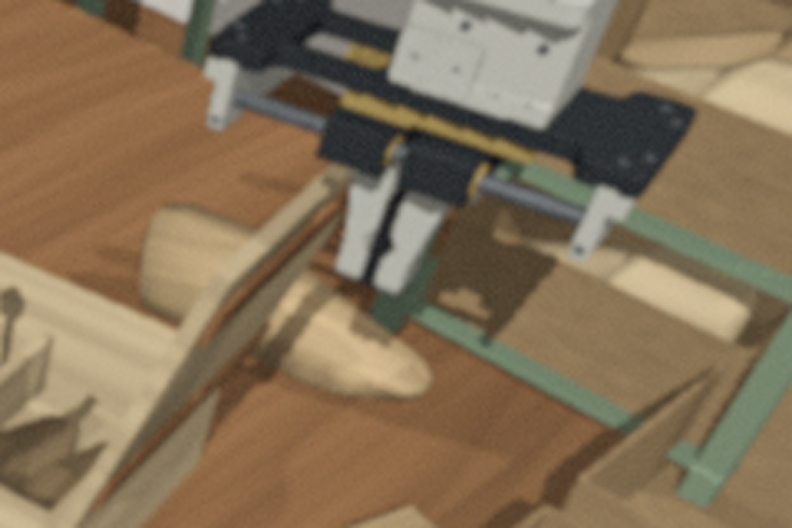

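Request:
jog_arm(
  targets="0 0.006 0 0 0 0 -1; 0 0.012 0 0 0 0 -1; 0 0.018 0 0 0 0 -1; 0 0.023 0 0 0 0 -1; 0 0.028 0 0 0 0 -1; 0 0.033 0 0 0 0 -1; 0 0.038 0 0 0 0 -1; 0 0.043 0 0 0 0 -1",
)

```text
clock: 13.3
tool_pos: [0.6492, 0.1895, 0.2762]
orientation: [-179.9, 0.3, -78.3]
force: [0.1, 0.1, 1.4]
opening: 0.0004
```

Run:
```python
from h import *
o=telemetry.get_obs();print(o["clock"],o["tool_pos"],o["orientation"],o["opening"],o["force"])
p=(.4855,.1755,.203); c,sn=np.cos(p[2]),np.sin(p[2])
d=o["tool_pos"][:2]-np.array(p[:2]); print("local",c*d[0]+sn*d[1],-sn*d[0]+c*d[1])
s=snapshot("scene"); cv2.imwrite("pics/scene9.png",cv2.resize(s["img"][40:200,380:620,::-1],None,fx=3.3,fy=3.3,interpolation=cv2.INTER_CUBIC))
s=snapshot("side"); cv2.imwrite("pics/side9.png",cv2.resize(s["img"][20:180,220:460,::-1],None,fx=3.3,fy=3.3,interpolation=cv2.INTER_CUBIC))
```

```text
13.3 [0.64917339 0.18949596 0.27618732] [-179.94614971    0.30054371  -78.26538236] 0.00038514465377679233 [0.14480941 0.08817685 1.44428207]
local 0.16313424917688696 -0.019289397742763188
```

View pics/scene9.png

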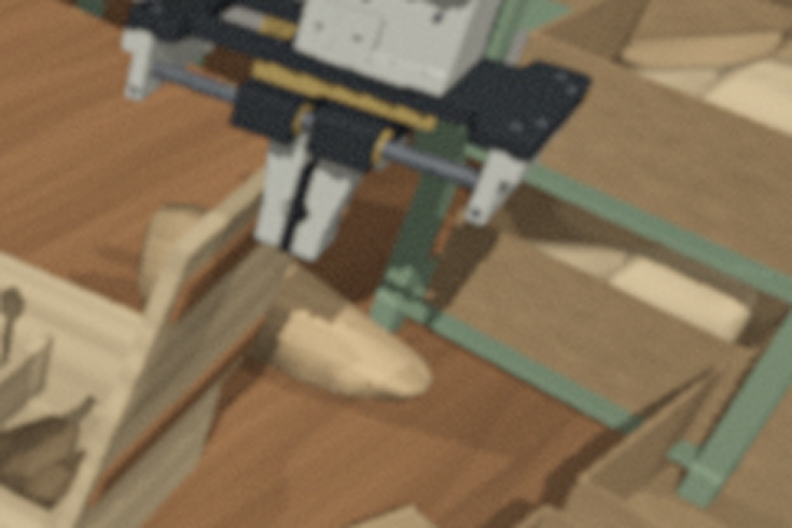

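View pics/side9.png

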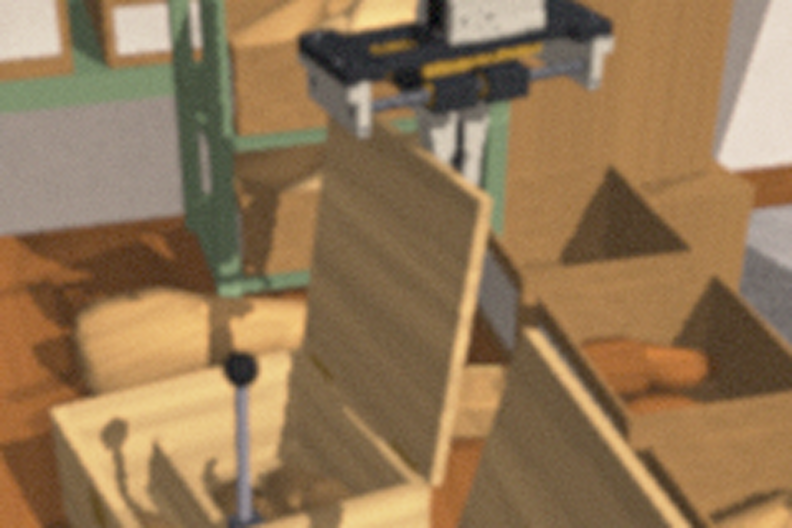

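Lid follows the fingers at low force, still slightly leaning back; continuing past upright.

Request:
jog_arm(
  targets="0 0.006 0 0 0 0 -1; 0 0.012 0 0 0 0 -1; 0 0.018 0 0 0 0 -1; 0 0.024 0 0 0 0 -1; 0 0.03 0 0 0 0 -1; 0 0.036 0 0 0 0 -1; 0 0.042 0 0 0 0 -1; 0 0.046 0 0 0 0 -1",
)

```text
clock: 14.4
tool_pos: [0.6034, 0.18, 0.2762]
orientation: [-180.0, 0.3, -78.3]
force: [0.3, -0.1, -0.9]
opening: 0.0003
```

Run:
```python
from h import *
o=telemetry.get_obs();print(o["clock"],o["tool_pos"],o["orientation"],o["opening"],o["force"])
s=snapshot("side"); cv2.imwrite("pics/side10.png",cv2.resize(s["img"][20:180,220:460,::-1],None,fx=3.3,fy=3.3,interpolation=cv2.INTER_CUBIC))
```

```text
14.4 [0.60337211 0.17998635 0.27617582] [-179.97625952    0.308406    -78.26078936] 0.0003079615459100198 [ 0.26817733 -0.13994837 -0.89738651]
```

View pics/side10.png

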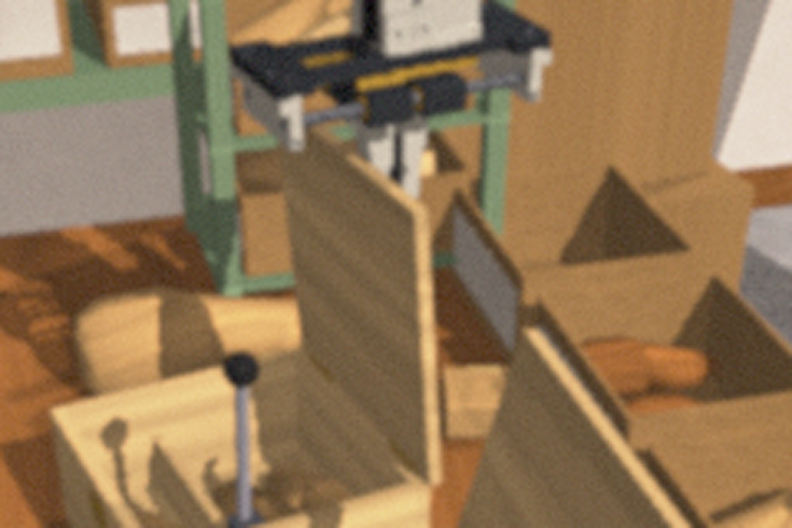

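Request:
jog_arm(
  targets="0 0.006 0 0 0 0 -1; 0 0.012 0 0 0 0 -1; 0 0.018 0 0 0 0 -1; 0 0.024 0 0 0 0 -1; 0 0.028 0 0 0 0 -1; 0 0.028 0 0 0 0 -1; 0 0.028 0 0 0 0 -1; 0 0.028 0 0 0 0 -1",
)

```text
clock: 15.45
tool_pos: [0.5758, 0.1742, 0.2762]
orientation: [-180.0, 0.3, -78.3]
force: [0.1, -0.3, -0.1]
opening: 0.0007
```

Run:
```python
from h import *
o=telemetry.get_obs();print(o["clock"],o["tool_pos"],o["orientation"],o["opening"],o["force"])
s=snapshot("side"); cv2.imwrite("pics/side11.png",cv2.resize(s["img"][20:180,220:460,::-1],None,fx=3.3,fy=3.3,interpolation=cv2.INTER_CUBIC))
```

```text
15.45 [0.57581923 0.1742338  0.27617944] [-179.98263521    0.3091716   -78.26721525] 0.0006803467249842021 [ 0.09812451 -0.27293529 -0.08506279]
```

View pics/side11.png

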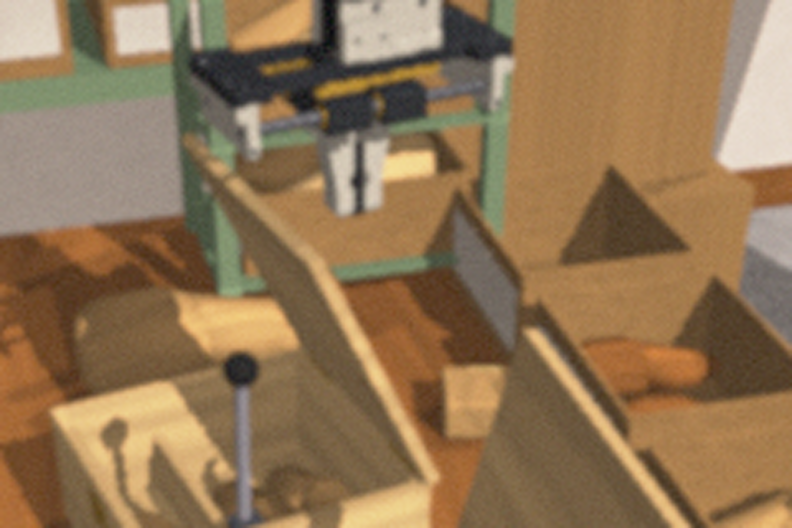

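Lid is sinking on its own, clear of the gripper. Retreat upward and back while it settles.

Request:
jog_arm(
  targets="0 0 -0.03 0 0 0 -1; 0 -0.02 -0.06 0 0 0 -1; 0 -0.04 -0.1 0 0 0 -1; 0 -0.07 -0.13 0 0 0 -1; 0 -0.1 -0.13 0 0 0 -1; 0 -0.12 -0.13 0 0 0 -1; 0 -0.12 -0.13 0 0 0 -1; 0 -0.12 -0.13 0 0 0 -1",
)

```text
clock: 16.5
tool_pos: [0.6933, 0.1979, 0.4059]
orientation: [180.0, 0.3, -78.3]
force: [0.6, -0.1, 0.2]
opening: 0.0001
```

Request:
jog_arm(
  targets="0 0 0 0 0 0 -1; 0 0 0 0 0 0 -1; 0 0 0 0 0 0 -1; 0 0 0 0 0 0 -1; 0 0 0 0 0 0 -1; 0 0 0 0 0 0 -1; 0 0 0 0 0 0 -1; 0 0 0 0 0 0 -1",
)

```text
clock: 17.5
tool_pos: [0.6933, 0.1979, 0.4059]
orientation: [180.0, 0.3, -78.3]
force: [0.7, 0.7, 0.4]
opening: 0.0001
```

```bash
cat > lid.py <<'E'
from h import *
import sys
o=telemetry.get_obs();print(o["clock"],o["tool_pos"],o["opening"],o["force"])
p=(.4855,.1755,.203); c,sn=np.cos(p[2]),np.sin(p[2])
for n in ["side","scene"]:
    s=snapshot(n); cv2.imwrite(f"pics/{n}{sys.argv[1]}.png",cv2.resize(s["img"][20:180,220:460,::-1] if n=="side" else s["img"][60:240,290:530,::-1],None,fx=3.3,fy=3.3,interpolation=cv2.INTER_CUBIC))
    P=cloud(s); D=P[:,:2]-p[:2]; lx=D@[c,sn]; ly=D@[-sn,c]
    m=(abs(ly)<.1)&(lx>-.13)&(lx<.09)&(P[:,2]>.13)&(P[:,2]<.33)
    r=np.hypot(.105-lx,P[:,2]-.1); m&=(r<.22)&(r>.1)
    a=np.arctan2(P[:,2]-.1,.105-lx)[m]; print(n,m.sum(),np.percentile(a,[5,25,50,75,95]).round(3))
    for k in models.spot_point("stay_ball",s): print(k)
E
python3 lid.py 12
```

```text
17.5 [0.69328142 0.19787374 0.40585392] 0.00011039931657044261 [0.71386806 0.70303469 0.41744858]
side 845 [0.432 0.816 0.856 0.882 0.896]
{'uv': [291.2, 129.8], 'conf': 0.51}
scene 4086 [0.842 0.856 0.87  0.88  0.891]
{'uv': [352.2, 120.2], 'conf': 0.7}
```

View pics/side12.png

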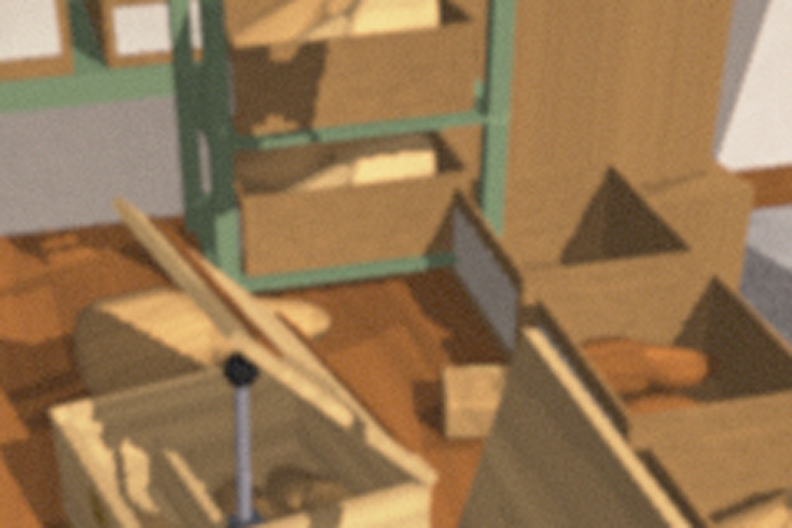

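View pics/scene12.png

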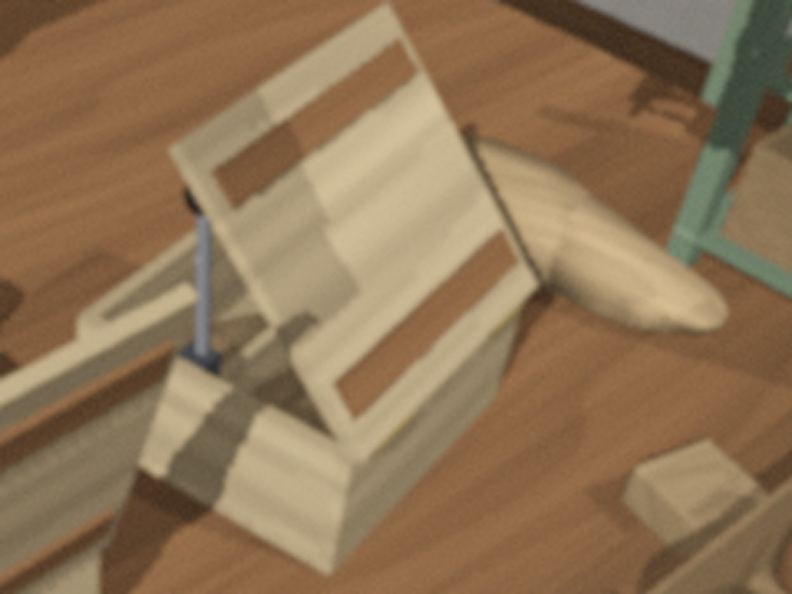

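Request:
jog_arm(
  targets="0 0 0 0 0 0 -1; 0 0 0 0 0 0 -1; 0 0 0 0 0 0 -1; 0 0 0 0 0 0 -1; 0 0 0 0 0 0 -1; 0 0 0 0 0 0 -1; 0 0 0 0 0 0 -1; 0 0 0 0 0 0 -1",
)

```text
clock: 18.7
tool_pos: [0.6932, 0.1979, 0.4059]
orientation: [180.0, 0.3, -78.3]
force: [-0.0, -0.6, 0.4]
opening: 0.0009
```

```bash
python3 lid.py 13
```

```text
18.7 [0.69324962 0.19788676 0.40590745] 0.0009094620748985803 [-0.03389879 -0.57862634  0.37298949]
side 844 [0.436 0.815 0.856 0.882 0.896]
{'uv': [293.3, 131.0], 'conf': 0.68}
scene 4086 [0.843 0.856 0.87  0.879 0.891]
{'uv': [350.0, 123.4], 'conf': 0.49}
```

View pics/side13.png

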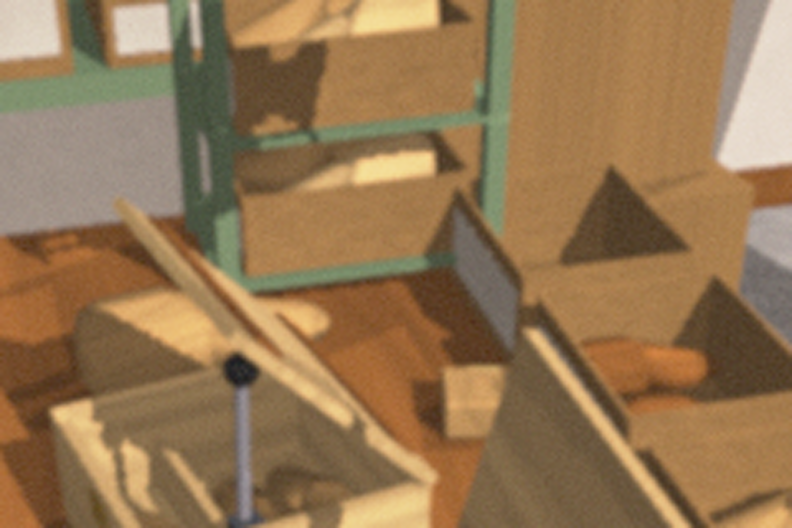

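The lid is unchanged over the last second and rests on the upright stay's ball. The robot is clear.

```bash
python3 -c "
from plant import job
print(job.close_job())"
```

```text
the job is handed in; nothing more can be done
None
```

The lid of the case with the three lasts is now propped open on its raised stay, and the job was handed in at about 19 s. I gripped the ball from above and carried the stay round until it met its stop, which pushed back with about 18 N. I then let go and pushed the lid past upright from behind with closed fingers. It sank onto the stay by itself while I drew the arm clear.

- **Last checks:** two sets of pictures about 1.2 s apart agree. The lid's outer face reads 0.87 rad, which is about 0.81 for the lid once its thickness is allowed for. The ball sits within about 4 pixels of its expected raised position. The stay is upright under the lid, the arm is clear of everything, and the wrist force is near zero.
- **Disagreements:** the cameras differed by up to about 5 mm on the case and ball positions. After I let go of the ball they put the stay at about 1.63 to 1.66 rad. I relied on the contact at the stop for that last bit. In the final side view, a few low-angle points are the ball and rod rather than the lid. No check failed.

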